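# Bring the askew tier home on its sockets

## Robot

A 6-joint arm with a two-finger parallel gripper is mounted at the origin on the work surface. World frame = base frame: x ahead of the robot, y to its left, z up, the work surface at z = 0. Lengths are in m, angles in rad, forces in N, time in s.
With the tool pointing down it reaches from about 0.375 to 0.925 m from the base axis. Payload 5.7 kg.
Tool frame: the origin (TCP) lies midway between the tips of the shut fingers; the grasp point (between the pads) lies 19 mm behind it; z points along the fingers, x is the direction in which the jaws open and shut, and the axes are right-handed (so a half turn about z gives the same grasp; the last joint's range is limited). The gripper opens to 88 mm and grips with 3 to 60 N. Pads are 20 mm wide; open, the fingers measure 115 mm over their backs; the gripper's body (75 mm by 178 mm) begins 61 mm behind the grasp point.
Start: joints at [0.991, 0.359, 1.51, -0, 1.272, -0.115], TCP at [0.269, 0.536, 0.223] pointing down, gripper open.
Joint ranges: [-2.97, 2.97], [-1.01, 2.36], [0.21, 2.38], [-0.96, 4.11], [0.2, 2.71], [-2.98, 2.98]. Speed limits (rad/s): [2.39, 2.39, 3.14, 3.14, 3.14, 3.14].

## Interface

Orientations are given as a unit quaternion [x, y, z, w].
In Python, from bench import move_ptp, servo_line, goto_joints, move_gripper, sleep, inverse_kinematics, capture, PlanningError, close_job, spot_in, silhouettes, current_clock, current_joint_pos, current_qvel, current_joint_torque, current_position, current_orientation, current_force, current_torque, current_finger_gap gives the robot as it stands. Calls block until the motion is done:
- move_ptp(position, orientation): joint-space move of the TCP to a pose.
- servo_line(position, orientation=None, rate=0.15, contact_N=None): straight line of the TCP; orientation=None keeps the orientation; rate is the mean speed in m/s. With contact_N (N) it stops when the force on the tool has changed by that much, and returns True; else False.
- goto_joints(angles): joint-space move.
- move_gripper(opening): finger opening in m; the grip force is fixed at half the most; returns when the fingers have stopped.
- sleep(seconds).
- inverse_kinematics(position, orientation): joint angles nearest the present ones, or None.
- capture(name): name is "scene" or "top" or "wrist"; returns a dict with "image" (384x512x3 uint8, blue, green, red), "range_z" (384x512 float32, m along the optical axis (not along the pixel's ray), 0 where there is no reading), "intrinsics" (3x3 intrinsics, pixels), "k1" (the pictures are not rectified: a ray, as slopes to the right and down, at radius r is drawn at 1 + k1 r^2 times it, then the intrinsics apply), "R" (3x3) and "t" (3): a world point X has camera coordinates R X + t. Camera axes: x right, y down, z forward; pixel columns grow to the right and rows downward; lengths in m; the calibration is good to about 2 mm. A picture is of the moment at which its call begins.
A pose or a line that the arm cannot do raises PlanningError and nothing moves.
- close_job(): hands the job in, once; it reports no verdict.
Trained networks look in the newest picture that a camera, given by its name, has taken for a name from the list of things; names that differ only in an ending like _2 or _b are one class to them, and where a whole thing is asked for, a point or a joint stands for the part that bears it (a point fixed in the world has none). Each returns a list of dicts, best first, with "conf" (0 to 1); they miss things now and then, are a little off and sometimes report something else, mostly with a low value. They report only what shows in the picture. A call takes as long as a camera call. They do not tell look-alikes from the thing itself.
- spot_in(camera, query): "xy" ([column, row] in pixels, amid what is visible of it).
- silhouettes(camera, query): "region" (384x512 bool, what is visible of it) and "xy" ([column, row] in pixels, amid what is visible of it).
Readings, each from a call of its own:
- current_clock(): time.
- current_joint_pos(): joint angles.
- current_qvel(): joint speeds.
- current_joint_torque(): joint torques, N m.
- current_position(): TCP position.
- current_orientation(): TCP orientation.
- current_force(): force on the tool from outside, world axes, zero at the start.
- current_torque(): the same for the moment, N m.
- current_finger_gap(): finger opening in m.
Only numpy, scipy, OpenCV 4.12 (cv2) and the standard library are available. Lean on these libraries where they do the work, as an engineer would, in place of code of your own. Each camera call takes 0.05 s, during which the arm holds its last target. There are 200 camera calls.

## Task

The upper tier of the sample stand was put down out of register, so its four feet stand on the lower deck beside their sockets. Without lifting it off, shift it along until all four feet have dropped into the sockets and it sits fully home and level; keep the vial rack and the jar upright on it, and leave the other things on the bench where they are.

Things in the scene. Friction and masses are not known exactly. Their poses are not given: they have to be found in the camera images.
- lower_tier: lower tier of the stacking stand, screwed to the bench: aluminium deck 200 x 240 mm (its x, y), its top 78 mm above the bench, on four steel legs. Origin: centre of its footprint at bench height, z up. Four round sockets, 17 mm bore, right through the 18 mm thick deck, at x = +-62, y = +-78 mm
- lower_deck (a point): centre of the lower deck's top face. A lip 3 mm thick stands 10 mm above the deck round its edge; a fixed white vial rack, 36 x 74 mm and 35 mm high, stands in the middle of the deck. At first the upper tier stands level, shifted 15 to 22 mm to the lower tier's -x and up to 26 mm either way along its y, turned by up to 0.06 rad
- upper_tier: upper tier, loose, 0.45 to 0.66 kg, same 200 x 240 mm outline (its x, y). Origin: centre of the stand, level with the feet's lowest points, z up. Feet at x = +-62, y = +-78 mm: black round-ended spigots 14 mm in diameter and 14 mm long, under steel legs 22 mm in diameter and 46 mm long. At home its axes and outline match the lower tier's, its shoulders rest on that deck, and its origin is 64 mm up
- upper_deck (a point): centre of the upper deck's top face, 78 mm above the tier's origin. The deck is 18 mm thick with a lip 3 mm thick standing 10 mm above it all round: its four side faces are plain and upright from 60 to 88 mm above the feet. Pushed on a side face it slides at 3 to 7 N; a foot slips in by itself within about 3 mm of its socket's centre
- vial_rack: white rack, 60 x 90 mm, with small capped vials, 35 mm high in all (the solid block is 20 mm high), loose on the upper deck, about 0.14 kg. Origin: centre of its underside
- jar: squat amber glass jar with white cap, 48 mm in diameter, 45 mm high, loose on the upper deck, about 0.09 kg. Origin: centre of its underside
- reagent_bottle: amber bottle with label, 58 mm in diameter, 105 mm high, on the bench beyond the stand. Origin: centre of its underside
- tip_box: blue box with clear lid, 82 x 117 mm, 60 mm high, on the bench beyond the stand. Origin: centre of its underside
- beaker: empty glass beaker, 70 mm in diameter, 85 mm high, on the bench to the robot's left. Origin: centre of its underside
- spray_bottle: white spray bottle with red head, 72 mm in diameter, 190 mm high, on the bench to the robot's right. Origin: centre of its underside
- crimper: hand crimper with two black handles, 185 mm long, lying on the bench to the robot's right. Origin: at the ends of its handles, at bench height; it extends along its +x
Things that resemble listed ones, but are neither listed nor needed, are in the scene too. What is shaped like the jar but blue or red is not meant.

How it is judged:
By the outcome, as a careful person would: the job done as asked, in the order asked, and still so for the second after the job is handed in, with the robot touching nothing.
It also fails if it takes over 64 s, if anything falls off the work surface, if the arm or the gripper's body presses on something with over 40 N, if the wrist force passes 120 N, or if a joint passes its speed limit or range.

## Working session

There is one attempt and no reset: what is moved stays moved. The work goes in short steps, each a Python script; the robot and the scene stay as the last script left them, time stands still between calls to the robot, and variables do not carry over. Pictures are saved under pics/ and viewed, about 8 in all and at most 12, crops included, and the job is handed in when it is done.

```bash
mkdir -p pics; ls; cat > h.py <<'E'
import numpy as np, cv2
from bench import *
def px2cam(c,uv,z):
    K=c["intrinsics"]; d=np.array([c["k1"],0,0,0,0.])
    # numerically undistort
    n=(np.asarray(uv,float).reshape(-1,2)-K[[0,1],2])/[K[0,0],K[1,1]]
    s=n.copy()
    for _ in range(20): s=n/(1+c["k1"]*(s**2).sum(1,keepdims=True))
    z=np.asarray(z,float).reshape(-1,1)
    return np.hstack([s*z,z])
def world(c,uv,z): return (px2cam(c,uv,z)-c["t"])@c["R"]
def cloud(c):
    v,u=np.mgrid[:384,:512]
    return world(c,np.c_[u.ravel(),v.ravel()],c["range_z"].ravel()).reshape(384,512,3)
E
python3 - <<'E'
from h import *
a=[]
for n in("scene","top"):
    c=capture(n); a.append(c["image"]); np.savez(n+"0.npz",**c); print(n,c["t"],-c["R"].T@c["t"])
    W=cloud(c)
    for q in("upper_tier","lower_tier","vial_rack","jar","reagent_bottle","tip_box","beaker","spray_bottle","crimper"):
        for s in silhouettes(n,q)[:2]:
            m=s["region"]&(c["range_z"]>0); p=W[m]
            print(n,q,round(s["conf"],2),np.round(s["xy"]),np.round(np.median(p,0),3) if len(p) else None, np.round(np.percentile(p,97,axis=0),3) if len(p) else None)
cv2.imwrite("pics/s0.png",cv2.resize(a[0],(800,600))); cv2.imwrite("pics/t0.png",cv2.resize(a[1],(800,600)))
print(current_clock())
E
```

```text
pics
scene [-0.36143827 -0.28854677  1.63844196] [ 1.04479734 -0.53725128  1.23213169]
scene upper_tier 0.86 [223. 204.] [ 0.563 -0.159  0.156] [ 0.654 -0.032  0.166]
scene lower_tier 0.68 [256. 232.] [ 0.657 -0.123  0.077] [ 0.676 -0.007  0.09 ]
scene vial_rack 0.86 [228. 214.] [ 0.572 -0.177  0.181] [ 0.598 -0.131  0.193]
scene jar 0.68 [270. 190.] [0.564 0.052 0.044] [0.622 0.071 0.165]
scene jar 0.61 [200. 191.] [ 0.379 -0.144  0.044] [ 0.457 -0.122  0.168]
scene reagent_bottle 0.78 [284. 242.] [ 0.737 -0.081  0.068] [ 0.757 -0.046  0.106]
scene reagent_bottle 0.32 [238. 214.] [ 0.565 -0.157  0.156] [ 0.654 -0.032  0.166]
scene tip_box 0.8 [264. 266.] [ 0.75  -0.186  0.058] [ 0.788 -0.126  0.063]
scene beaker 0.7 [329. 127.] [0.509 0.437 0.056] [0.54  0.48  0.086]
scene spray_bottle 0.73 [161. 304.] [ 0.631 -0.503  0.12 ] [ 0.653 -0.472  0.19 ]
scene crimper 0.94 [151. 250.] [ 0.423 -0.415  0.017] [ 0.498 -0.386  0.025]
top [-0.02060816  0.57505333  1.26648142] [ 0.34839087 -0.0174469   1.3466275 ]
top upper_tier 0.74 [303. 199.] [ 0.538 -0.144  0.156] [ 0.65  -0.034  0.167]
top upper_tier 0.62 [414. 172.] [ 0.604 -0.489  0.12 ] [ 0.644 -0.466  0.192]
top lower_tier 0.88 [254. 191.] [ 0.562 -0.016  0.079] [ 0.668 -0.004  0.091]
top vial_rack 0.56 [312. 183.] [ 0.562 -0.168  0.181] [ 0.592 -0.127  0.194]
top jar 0.82 [280. 185.] [ 0.55  -0.082  0.2  ] [ 0.572 -0.062  0.205]
top jar 0.55 [296. 249.] [ 0.386 -0.138  0.045] [ 0.405 -0.12   0.05 ]
top reagent_bottle 0.74 [268. 139.] [ 0.717 -0.067  0.073] [ 0.749 -0.043  0.107]
top tip_box 0.59 [306. 137.] [ 0.736 -0.178  0.06 ] [ 0.78  -0.123  0.065]
top beaker 0.58 [106. 211.] [0.511 0.46  0.046] [0.539 0.478 0.087]
top spray_bottle 0.9 [414. 172.] [ 0.603 -0.489  0.118] [ 0.647 -0.466  0.192]
top crimper 0.83 [384. 238.] [ 0.416 -0.416  0.018] [ 0.49  -0.382  0.026]
1.0
```

View pics/s0.png

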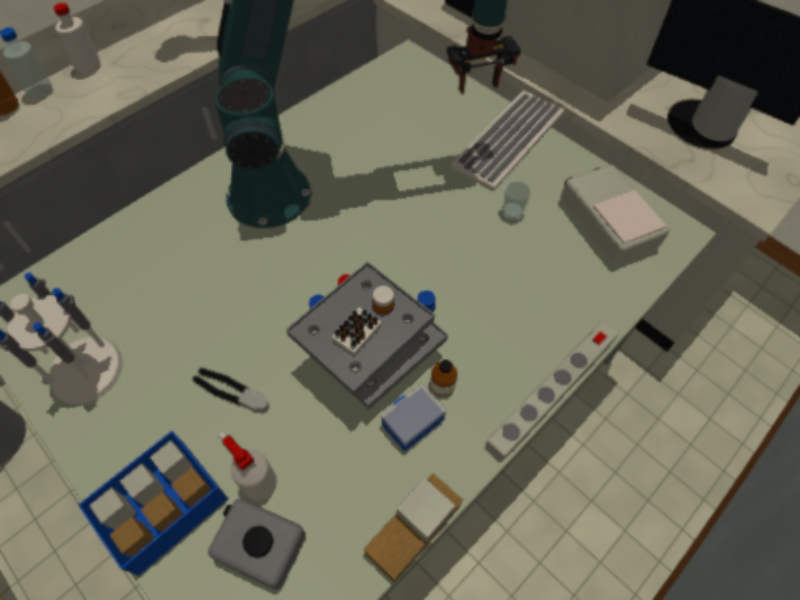

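View pics/t0.png

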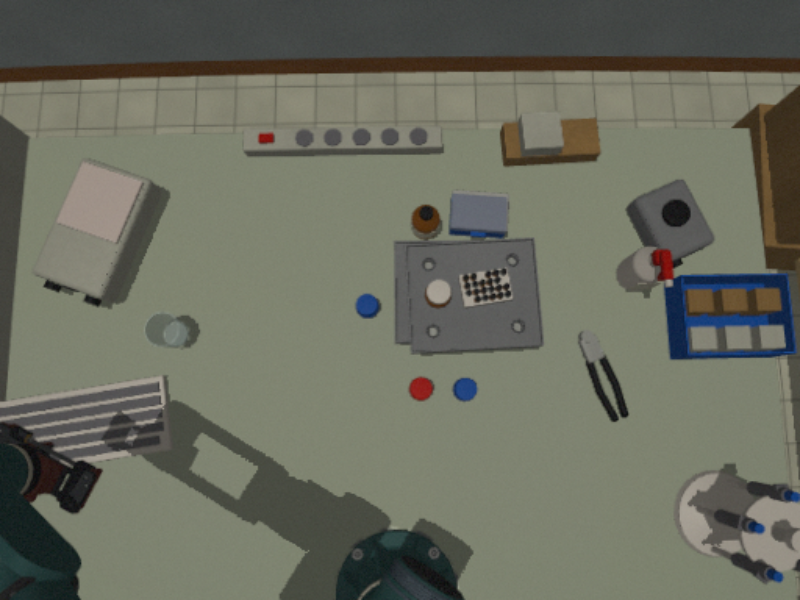

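The top view (800x600) shows the upper tier at about (475,295), shifted toward the robot (-x) and to its right (-y). The lower deck's left strip shows at (402,295). The amber jar at (438,292) and the rack at (486,288) are on the deck. The red and blue look-alikes at (421,388), (465,388) and (367,305) are on the bench and must stay clear of the arm. Next I'll fit the outlines, using a close wrist view as well.

```bash
cat >> h.py <<'E'
def down(yaw): # tool z down, tool x at angle yaw in the world xy plane
    from scipy.spatial.transform import Rotation as R
    return R.from_matrix(np.array([[np.cos(yaw),np.sin(yaw),0],[np.sin(yaw),-np.cos(yaw),0],[0,0,-1]])).as_quat()
E
python3 - <<'E'
from h import *
print(current_orientation(),down(0),down(np.pi/2))
for n,p,y in(("w1",[0.62,-0.02,0.48],np.pi/2),):
    for yy in (y,-y):
        q=inverse_kinematics(p,down(yy)); print(yy,q)
    yy=min((y,-y),key=lambda a:abs((inverse_kinematics(p,down(a)) if inverse_kinematics(p,down(a)) is not None else [9]*6)[5]))
    move_ptp(p,down(yy)); c=capture("wrist"); np.savez(n+".npz",**c)
    print("cam",-c["R"].T@c["t"],c["R"][2],current_clock(),yy)
    cv2.imwrite(f"pics/{n}.png",cv2.resize(c["image"],(800,600)))
for f in ("scene0.npz","top0.npz","w1.npz"):
    c=dict(np.load(f)); W=cloud(c); z=W[...,2]; ok=(c["range_z"]>0)&(W[...,0]>.42)&(W[...,0]<.75)&(W[...,1]>-.32)&(W[...,1]<.05)
    for lo,hi in((.07,.094),(.148,.172)):
        p=W[ok&(z>lo)&(z<hi)]
        if len(p)>20: print(f,lo,len(p),p.min(0).round(3),p.max(0).round(3),[np.round(v,4) for v in cv2.minAreaRect(p[:,:2].astype(np.float32)*1000)])
E
```

```text
[ 8.50949256e-01  5.25247905e-01 -4.61078124e-05  1.92112408e-05] [1. 0. 0. 0.] [0.70710678 0.70710678 0.         0.        ]
1.5707963267948966 [-1.43547795e-01  2.79632756e-01  1.02124980e+00 -4.44089210e-16
  1.84071010e+00 -1.71434412e+00]
-1.5707963267948966 [-1.43547795e-01  2.79632756e-01  1.02124980e+00 -4.44089210e-16
  1.84071010e+00  1.42724853e+00]
cam [ 0.70006484 -0.01907296  0.64218096] [-0.29241448 -0.00111589 -0.95629103] 3.5583 -1.5707963267948966
scene0.npz 0.07 960 [ 0.628 -0.246  0.07 ] [ 0.749 -0.004  0.093] [array([ 690.9313, -123.6116]), array([120.8981, 242.4576]), np.float64(2.1469)]
scene0.npz 0.148 3427 [ 0.449 -0.274  0.148] [ 0.659 -0.025  0.172] [array([ 553.2268, -148.6135]), array([204.4086, 244.4507]), np.float64(2.1067)]
top0.npz 0.07 730 [ 0.475 -0.134  0.07 ] [ 0.749 -0.003  0.094] [array([613.9298, -38.3227]), array([114.4007, 277.0066]), np.float64(61.8841)]
top0.npz 0.148 4938 [ 0.45  -0.272  0.148] [ 0.657 -0.026  0.172] [array([ 553.6379, -148.8408]), array([201.6073, 241.3146]), np.float64(2.0625)]
w1.npz 0.07 3867 [ 0.477 -0.246  0.07 ] [ 0.75  -0.005  0.093] [array([638.1677, -74.3892]), array([194.6291, 310.5245]), np.float64(39.5159)]
w1.npz 0.148 13948 [ 0.45  -0.275  0.148] [ 0.66  -0.028  0.172] [array([ 554.2278, -151.2863]), array([202.0432, 241.0965]), np.float64(2.2165)]
```

View pics/w1.png

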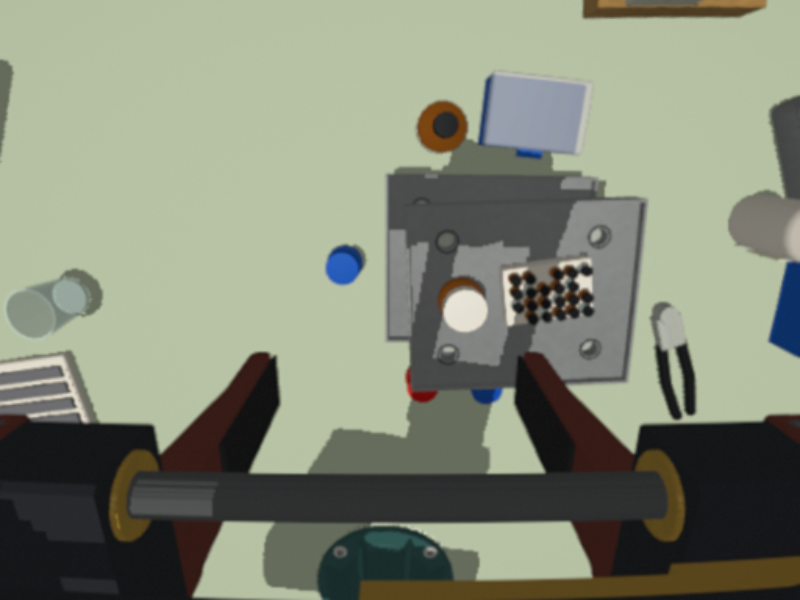

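The wrist view shows the lower deck's left edge at x≈388 px and its far edge at y≈175 px. The upper tier is shifted nearer the robot, to the right, and turned slightly. The finger tips show at (262,355) and (530,355). Now I'll fit the lower tier's edges.

```bash
cat >> h.py <<'E'
def edges(P,zlo,zhi,box,bins=4e-3):
    """robust fit of +x edge and +y edge lines of a rect from cloud; box=(x0,x1,y0,y1)"""
    x0,x1,y0,y1=box
    p=P[(P[:,2]>zlo)&(P[:,2]<zhi)&(P[:,0]>x0)&(P[:,0]<x1)&(P[:,1]>y0)&(P[:,1]<y1)]
    out=[]
    for a,b,lo,hi in((1,0,y0,y1),(0,1,x0,x1)):
        for sg in(1,-1):
            t=[];e=[]
            for s in np.arange(lo,hi,bins):
                m=(p[:,a]>=s)&(p[:,a]<s+bins)
                if m.sum()>2: t.append(s+bins/2); e.append(sg*np.sort(sg*p[m,b])[-2])
            t=np.array(t);e=np.array(e)
            if len(t)<6: out.append(None);continue
            k=np.abs(e-np.median(e))<.012
            for _ in range(6):
                f=np.polyfit(t[k],e[k],1); r=e-np.polyval(f,t); k=np.abs(r)<max(.0015,2*np.std(r[k]))
            out.append((f,t[k].min(),t[k].max(),k.sum(),np.std(r[k])))
    return out # +x,-x,+y,-y
E
python3 - <<'E'
from h import *
for f in("scene0.npz","top0.npz","w1.npz"):
    c=dict(np.load(f)); P=cloud(c)[c["range_z"]>0]
    for nm,z0,z1,box in(("low",.074,.094,(.48,.69,-.25,.01)),("up",.15,.172,(.44,.67,-.29,-.01))):
        for k,o in zip(("+x","-x","+y","-y"),edges(P,z0,z1,box)):
            if o: print(f,nm,k,"slope %.4f at -.13|.56: %.4f"%(o[0][0],np.polyval(o[0],-.13 if k[1]=="x" else .56)),np.round(o[1:],4))
E
```

```text
scene0.npz low +x slope 0.0094 at -.13|.56: 0.6748 [-2.44e-01 -8.00e-03  4.70e+01  7.00e-04]
scene0.npz low -x slope -0.0323 at -.13|.56: 0.6377 [-2.44e-01 -4.00e-03  4.70e+01  1.60e-03]
scene0.npz low +y slope -0.0467 at -.13|.56: -0.0028 [6.34e-01 6.78e-01 1.20e+01 1.20e-03]
scene0.npz low -y slope 0.0525 at -.13|.56: -0.2473 [6.38e-01 6.74e-01 1.00e+01 2.20e-03]
scene0.npz up +x slope -0.0393 at -.13|.56: 0.6528 [-2.64e-01 -2.80e-02  5.10e+01  6.00e-04]
scene0.npz up -x slope -0.0347 at -.13|.56: 0.4556 [-2.72e-01 -3.60e-02  5.10e+01  7.00e-04]
scene0.npz up +y slope 0.0369 at -.13|.56: -0.0309 [4.54e-01 6.42e-01 4.00e+01 8.00e-04]
scene0.npz up -y slope 0.0381 at -.13|.56: -0.2683 [4.66e-01 6.58e-01 4.40e+01 6.00e-04]
top0.npz low +x slope -0.0181 at -.13|.56: 0.6751 [-7.2e-02 -4.0e-03  1.1e+01  6.0e-04]
top0.npz low -x slope 0.0407 at -.13|.56: 0.4793 [-2.8e-02 -4.0e-03  7.0e+00  1.4e-03]
top0.npz low +y slope -0.0161 at -.13|.56: -0.0060 [4.82e-01 6.74e-01 4.90e+01 1.30e-03]
top0.npz low -y slope 0.0396 at -.13|.56: -0.0247 [4.82e-01 6.66e-01 3.60e+01 1.10e-03]
top0.npz up +x s
[... 323 characters left out ...]
01 7.00e-04]
w1.npz low +x slope 0.0024 at -.13|.56: 0.6753 [-2.44e-01 -8.00e-03  5.90e+01  4.00e-04]
w1.npz low -x slope -0.0302 at -.13|.56: 0.6489 [-2.44e-01 -4.00e-02  4.90e+01  7.00e-04]
w1.npz low +y slope -0.0061 at -.13|.56: -0.0056 [ 0.482  0.674 46.     0.   ]
w1.npz low -y slope 0.0372 at -.13|.56: -0.0302 [4.82e-01 6.42e-01 3.80e+01 5.00e-04]
w1.npz up +x slope -0.0376 at -.13|.56: 0.6538 [-2.64e-01 -2.80e-02  6.00e+01  5.00e-04]
w1.npz up -x slope -0.0396 at -.13|.56: 0.4547 [-2.72e-01 -3.60e-02  4.50e+01  7.00e-04]
w1.npz up +y slope 0.0414 at -.13|.56: -0.0312 [4.5e-01 6.5e-01 5.1e+01 5.0e-04]
w1.npz up -y slope 0.0433 at -.13|.56: -0.2700 [4.62e-01 6.58e-01 5.00e+01 7.00e-04]
```

Lower tier: centre about (0.575,-0.1255), yaw about -0.005. Upper tier: about (0.5545,-0.151), yaw about +0.040. That is a shift of (-21,-25) mm and 0.045 rad, which is within the stated range. I'll first push +y with the open fingers' two contacts, to square the tier up and set its y.

```bash
cat >> h.py <<'E'
def look(name,save=False):
    move_ptp([0.62,-0.02,0.48],down(-np.pi/2)); c=capture("wrist"); np.savez(name+".npz",**c)
    if save: cv2.imwrite(f"pics/{name}.png",cv2.resize(c["image"],(800,600)))
    P=cloud(c)[c["range_z"]>0]
    for nm,z0,z1,box in(("low",.074,.094,(.48,.69,-.25,.01)),("up",.15,.172,(.44,.69,-.29,.01))):
        for k,o in zip(("+x","-x","+y","-y"),edges(P,z0,z1,box)):
            if o: print(nm,k,"slope %.4f at -.13|.56: %.4f"%(o[0][0],np.polyval(o[0],-.13 if k[1]=="x" else .56)),np.round(o[1:],4))
    print("t",current_clock())
E
python3 - <<'E'
from h import *
q=down(-0.005); Z=.145
move_ptp([.557,-.305,.26],q); servo_line([.557,-.305,Z]); f0=current_force()
hit=servo_line([.557,-.262,Z],rate=.04,contact_N=1.5); print(hit,current_position(),current_force()-f0)
hit=servo_line([.557,-.2575,Z],rate=.03,contact_N=18); print(hit,current_position(),current_force()-f0)
servo_line([.557,-.30,Z]); servo_line([.557,-.30,.27],rate=.25)
look("w2")
E
```

```text
True [ 0.55652332 -0.28257993  0.14467861] [ 1.30854609  0.85410942 -0.58637196]
False [ 0.5571883  -0.2571766   0.14506903] [ 0.44719389 -0.02612473 -0.53378873]
low +x slope -0.0001 at -.13|.56: 0.6754 [-2.4e-01 -8.0e-03  5.8e+01  2.0e-04]
low -x slope 0.0055 at -.13|.56: 0.6567 [-2.44e-01 -8.00e-03  5.80e+01  6.00e-04]
low +y slope -0.0081 at -.13|.56: -0.0067 [0.658 0.674 5.    0.   ]
low -y slope -0.0111 at -.13|.56: -0.2436 [6.58e-01 6.74e-01 5.00e+00 5.00e-04]
up +x slope 0.0080 at -.13|.56: 0.6603 [-2.48e-01 -8.00e-03  6.10e+01  5.00e-04]
up -x slope 0.0048 at -.13|.56: 0.4614 [-2.44e-01 -8.00e-03  4.70e+01  4.00e-04]
up +y slope -0.0086 at -.13|.56: -0.0070 [ 0.462  0.662 51.     0.   ]
up -y slope -0.0105 at -.13|.56: -0.2450 [4.62e-01 6.62e-01 5.10e+01 5.00e-04]
t 10.7917
```

Squared up: the y centres now agree within about 1 mm and yaw within a few mrad. About 14.5 mm remains in +x, so I'll push slowly from the near side until the feet drop.

```bash
python3 - <<'E'
from h import *
q=down(-np.pi/2-.006); Z=.143; y=-.126
move_ptp([.43,y,.27],q); servo_line([.43,y,Z]); f0=current_force()
hit=servo_line([.470,y,Z],rate=.02,contact_N=13); print(hit,current_position(),current_force()-f0,current_clock())
servo_line([.43,y,Z],rate=.1); servo_line([.43,y,.27],rate=.25)
look("w3",True)
E
```

```text
True [ 0.46596013 -0.12563417  0.14234085] [-0.43315012  0.6152357   0.02620806] 14.8083
low +x slope 0.0034 at -.13|.56: 0.6755 [-0.132 -0.032  7.     0.   ]
low -x slope 0.0034 at -.13|.56: 0.6755 [-0.132 -0.032  7.     0.   ]
up +x slope 0.0051 at -.13|.56: 0.6765 [-2.44e-01 -8.00e-03  6.00e+01  5.00e-04]
up -x slope 0.0040 at -.13|.56: 0.4783 [-2.44e-01 -8.00e-03  5.20e+01  3.00e-04]
up +y slope -0.0065 at -.13|.56: -0.0068 [4.78e-01 6.74e-01 5.00e+01 4.00e-04]
up -y slope -0.0051 at -.13|.56: -0.2449 [4.78e-01 6.74e-01 5.00e+01 7.00e-04]
t 17.175
```

View pics/w3.png

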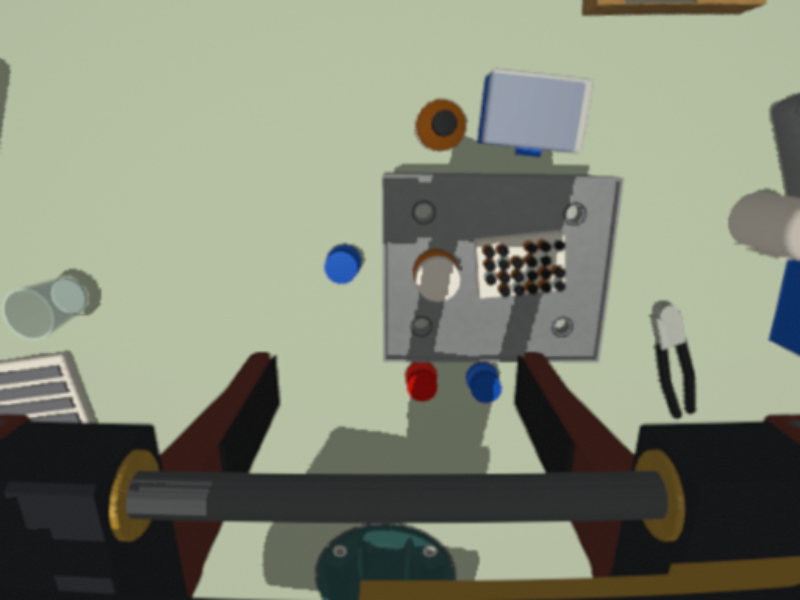

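The wrist view shows the upper tier covering the lower one, outline (385-620,175-360). The jar at (437,275) and the rack at (520,268) are upright. Next I'll check the deck's height and tilt, comparing with the earlier views.

```bash
cat >> h.py <<'E'
def deckplane(f):
    c=dict(np.load(f)); P=cloud(c)[c["range_z"]>0]
    p=P[(abs(P[:,0]-.565)<.085)&(abs(P[:,1]+.135)<.095)&(P[:,2]>.12)&(P[:,2]<.163)]
    for _ in range(8):
        A=np.c_[p[:,0]-.575,p[:,1]+.126,np.ones(len(p))]; s=np.linalg.lstsq(A,p[:,2],rcond=None)[0]; r=p[:,2]-A@s; p=p[abs(r)<max(.0025,2*r.std())]
    print(f,s.round(4),len(p),r.std().round(4))
E
python3 - <<'E'
from h import *
for f in("w1.npz","w2.npz","w3.npz"): deckplane(f)
for n in("scene","top"):
    c=capture(n); np.savez(n+"1.npz",**c); deckplane(n+"0.npz"); deckplane(n+"1.npz")
E
```

```text
w1.npz [ 0.001  -0.0026  0.1563] 7929 0.0009
w2.npz [ 0.0003 -0.0024  0.1563] 8019 0.0009
w3.npz [ 0.0006 -0.0022  0.1426] 7689 0.0009
scene0.npz [-0.0004  0.001   0.1555] 1506 0.0016
scene1.npz [-0.003   0.0018  0.1417] 1576 0.0016
top0.npz [ 0.0015 -0.0002  0.1559] 2432 0.0017
top1.npz [-0.0009 -0.0004  0.1422] 1709 0.0018
```

All three cameras agree: the deck dropped about 14 mm to 0.142 m and is level, as expected at home. One last check on the loads and the bystanders, then I'll hand in.

```bash
python3 - <<'E'
from h import *
a=dict(np.load("scene0.npz"));b=capture("scene");W=cloud(b)
for q in("jar","vial_rack","reagent_bottle","tip_box","beaker","spray_bottle","crimper"):
    for s in silhouettes("scene",q)[:2]:
        p=W[s["region"]&(b["range_z"]>0)]; print(q,round(s["conf"],2),s["xy"],np.median(p,0).round(3),np.percentile(p,97,axis=0).round(3))
d=(cv2.absdiff(a["image"],b["image"]).max(2)>40); print("diff",d.sum())
w=dict(np.load("w3.npz"));W=cloud(w);m=(w["range_z"]>0)&(W[...,2]>.155)&(W[...,2]<.20)&(abs(W[...,0]-.575)<.09)&(abs(W[...,1]+.126)<.11)
n,l,st,ce=cv2.connectedComponentsWithStats(m.astype(np.uint8))
for i in range(1,n):
    if st[i,4]>60: p=W[l==i]; print(st[i,4],p.mean(0).round(3),p.min(0).round(3),p.max(0).round(3))
close_job()
E
```

```text
jar 0.65 [199.1, 194.8] [ 0.392 -0.147  0.044] [ 0.408 -0.125  0.049]
jar 0.5 [256.3, 199.7] [ 0.586 -0.067  0.185] [ 0.601 -0.045  0.19 ]
vial_rack 0.98 [238.8, 214.4] [ 0.594 -0.153  0.167] [ 0.619 -0.108  0.179]
reagent_bottle 0.91 [281.3, 239.8] [ 0.737 -0.081  0.069] [ 0.757 -0.053  0.107]
tip_box 0.89 [266.0, 266.3] [ 0.751 -0.187  0.058] [ 0.788 -0.128  0.063]
beaker 0.78 [328.8, 126.1] [0.511 0.44  0.056] [0.54  0.479 0.087]
spray_bottle 0.69 [161.4, 299.1] [ 0.631 -0.503  0.12 ] [ 0.654 -0.47   0.191]
crimper 0.92 [151.5, 251.6] [ 0.422 -0.418  0.017] [ 0.497 -0.386  0.025]
diff 14385
2130 [ 0.591 -0.145  0.17 ] [ 0.555 -0.194  0.155] [ 0.622 -0.1    0.18 ]
772 [ 0.584 -0.059  0.183] [ 0.559 -0.082  0.155] [ 0.603 -0.037  0.19 ]
the job is handed in; nothing more can be done
```

The upper tier is fully home in its sockets and level, and the job is handed in. I pushed it twice with the open fingers and never lifted it. The first push was about 25 mm along +y, which also squared up its turn. The second was a slow push of about 15 mm along +x until the feet dropped and the contact stop tripped.

**Seating:** the deck's top went from 0.156 m to about 0.142 m, which is the home height, in all three cameras. The fitted tilt is at most 0.003.

**Outline:** it matches the lower tier to about 1 mm and within a few mrad. The +x edge reads 0.6765 m on the upper tier and 0.6755 m on the lower.

**Loads:** the jar and vial rack are upright on the deck, with tops at 0.190 and 0.180 m.

**Other things on the bench:** the bottle, tip box, beaker, spray bottle and crimper read within about 3 mm of where they started.

**Time:** the clock read about 17 s at the last reading. The arm was clear of everything at hand-in.

**Check that told me nothing:** the scene image difference was large (14,385 pixels). I put that down to the arm, its shadow and the tier having moved, but did not look into it.

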